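Lay the vinegar bottle down in its tilting rest

ROBOT

A 6-joint arm with a two-finger parallel gripper is mounted at the origin on a cart in front of the work surface, level with it; the furniture and walls round the work are solid. World frame = base frame: x ahead of the robot, y to its left, z up, the work surface at z = 0. Lengths are in m, angles in rad, forces in N, time in s.
With the tool pointing down it reaches from about 0.325 to 0.775 m from the base axis. Payload 5.5 kg.
Tool frame: the origin (TCP) lies on the centre line of the jaws, within the pads' length; the fingertips stand robot.tips_ahead ahead of it and the grasp point (between the pads) lies 8 mm behind it (robot.tips_ahead is the distance from the TCP to the fingertips, in m); z points along the fingers, y is the line along which they close (so a half turn about z gives the same grasp; the last joint's range is limited). The gripper opens to 85 mm and grips with 20 to 120 N. Pads are 22 mm wide; open, the fingers measure 114 mm over their backs; the gripper's body (76 mm by 85 mm) begins 54 mm behind the grasp point. The pads swing forward as they close: fully open they stand 13 mm farther back than shut.
Start: joints at [1.084, 0.091, 1.231, -0, 1.82, -0.057], TCP at [0.25, 0.545, 0.242] pointing down, gripper open.
Joint ranges: [-2.87, 2.87], [-0.86, 2.18], [0.17, 2.46], [-1.51, 4.65], [0.06, 2.69], [-2.65, 2.65]. Speed limits (rad/s): [2.57, 2.57, 3.01, 3.14, 3.14, 3.14].

INTERFACE

Orientations are given as a rotation vector (axis times angle).
In Python, from plant import robot, viewer gives the robot as it stands. The module is installed in compiled form; this text tells all that it offers.
- The arm moves only by the tool send_rows, never from a script. Its argument "steps" is a list of rows, each an object with "travel": the shift along the world's x, y, z in m, a list of three; "angular": the turn, a rotation vector about the world's x, y, z in rad, a list of three. A call has 1 to 10 rows; each row shifts and turns the commanded pose from where the row before left it; what a row does not reach is not made up. A row lasts 1/10 s, in which the tool goes at most 50 mm and 8.59 degrees, less where a joint would pass 70% of its speed; a pose out of reach is approached as far as the arm can. A call with a gripper value outside its range is refused whole. "hand" is the opening, from 0 (shut) to 1 (fully open), set as the call begins (left out, the last holds). The fingers move at their own pace and stop on an object; "force" is the grip in N (left out, the last holds). Time passes only in rows, so rows that do not move let the fingers close. It gives the time, the measured TCP pose, the force, the opening and the grip force at its end, in the units of the state.
- robot.get_obs(): the state, without advancing time (a new reading comes with each control period).
- viewer.snapshot(name): name is "scene" or "top"; returns (picture, depth): 400x640x3 uint8, red, green, blue; 400x640 float32, m along the optical axis (not along the pixel's ray), 0 where there is no reading.
- viewer.get_calibration(name): a dict with "intrinsics" (3x3 intrinsics, pixels), "R" (3x3) and "t" (3): a world point X has camera coordinates R X + t. Camera axes: x right, y down, z forward; pixel columns grow to the right and rows downward; lengths in m; the calibration is good to about 2 mm. A picture is of the moment at which its call begins. get_calibration takes no time and is no camera call.
- robot.finish_job(): hands the job in; it is judged then, once.
The state is a dict: "time": time; "joint_positions": joint angles; "joint_vel": joint speeds; "tau": joint torques, N m; "eef_pos": TCP position; "orientation": TCP orientation; "wrist_force": force on the tool from outside, world axes, zero at the start; "wrist_torque": the same for the moment, N m; "opening": finger opening in m; "gripper_force": force on a finger pad.
Only numpy, scipy, OpenCV 4.12 (cv2) and the standard library are available. Lean on these libraries where they do the work, as an engineer would, in place of code of your own. Each camera call takes 0.05 s, during which the arm holds its last target. There are 200 camera calls.

TASK

The vinegar bottle stands upright on the deck of the tilting bottle rest. Without lifting it, slide it along the deck, still upright, until it stands on the swinging cradle's foot plate fully against both of the cradle's rails; then tip bottle and cradle over together, gently, until the cradle is fully down and the bottle lies on its side in it. Leave the other things on the worktop alone.

Things in the scene. Friction and masses are not known exactly. Their poses are not given: they have to be found in the camera images.
- vinegar_bottle: tall clear glass bottle with a narrow neck and a gold cap, 62 mm in diameter, 236 mm tall, about 0.46 kg (the straight body reaches up to about 120 mm, then it narrows to the neck); origin at the centre of its underside, z along its axis to the cap. Its centre of mass lies about 97 mm up
- stand: fixed wooden stand, 338 x 110 mm; origin on the worktop below the hinge, x from the loading deck (low end) to the side where the cradle lies down. Deck: x -182 to -77 mm, top 12 mm above the worktop; the cradle's foot plate continues it flush, x -74 to -7. Hinge posts 84 mm tall at x = 0, y = +-49 mm. Wire rest at x = 105 mm, 90 mm high, under the lowered cradle
- hinge (a point): point on the hinge axis midway between the posts, 77 mm above the worktop, with the stand's axes; the cradle turns about this point's y axis
- seat (a point): point on the swinging steel cradle's foot plate where the centre of the bottle's underside belongs; moves with the cradle. Cradle upright: 39 mm before and 65 mm below the hinge, x towards the rails, z up along them. Cradle: foot plate 68 x 78 mm and two parallel rails of 10 mm rod, 44 mm apart, centres 12 mm before the hinge axis, reaching 128 mm above it
- cradle (a joint): angle of the cradle: 0 upright (as it starts, against its stop; it cannot swing the other way), 1.5 fully down, rails nearly level. The hinge is damped; with the bottle seated it falls back upright below about 0.8 and stays down beyond about 1.2
- lemon_b: lemon, 75 x 58 x 59 mm, loose bystander; origin at its underside
- garlic: garlic bulb, 60 x 57 x 58 mm, loose bystander; origin at its underside
- matchbox: matchbox lying flat, 38 x 56 x 16 mm, loose bystander; origin at its underside
- honey_jar: squat jar with a red lid, 65 mm in diameter, 100 mm tall, loose bystander; origin at its underside
There are look-alikes about, which are no part of the job. What is meant by the vinegar_bottle is not red, and is the larger of those in its own colour.

How it is judged:
On the way:
1. the bottle stands upright on the foot plate, against both rails of the upright cradle (within 6 mm) (x of vinegar_bottle in the frame of seat above -0.006 m and y of vinegar_bottle in the frame of seat between -0.006 and 0.006 m and angle between vinegar_bottle's own z axis and vertical below 0.1 rad and value of joint cradle below 0.1 rad), for 0.2 s.
At the end, for the whole second after the job is handed in: the cradle is fully down (above 1.42 rad) and the bottle lies on its side in it at rest, along the rails within 0.1 rad, its underside's centre within 15 mm of the seat point (value of joint cradle above 1.42 rad and angle between vinegar_bottle's own z axis and vertical between 1.4 and 1.65 rad and angle between the z axis of vinegar_bottle and the z axis of seat, either way round below 0.1 rad and distance between vinegar_bottle and seat below 0.015 m and linear speed of vinegar_bottle below 0.02 m/s); the robot touches nothing.
It fails at once if the bottle is lifted (its underside's centre more than 20 mm above the deck) while the cradle is still upright (height (world z) of vinegar_bottle above 0.032 m and value of joint cradle below 0.1 rad).
It fails at once if the bottle is knocked over or slammed down (turns faster than 4 rad/s) (angular speed of vinegar_bottle above 4 rad/s).
It fails at once if a bystander is pushed more than 30 mm away (distance of any of lemon_b, garlic, matchbox, honey_jar from where it was at the start of the episode above 0.03 m).
It also fails if it takes over 56 s, if anything falls off the work surface, if the arm or the gripper's body presses on something with over 40 N, if the wrist force passes 120 N, or if a joint passes its speed limit or range.

## Working session

There is one attempt and no reset: what is moved stays moved. The work goes in short steps, Python scripts to look and compute and a tool call to move; the robot and the scene stay as the last step left them, time stands still between calls to the robot, and variables do not carry over. Pictures are saved under pics/ and viewed, at most 13 in all, crops included, and the job is handed in when it is done.

Besides the shell and the picture viewer there is one more tool, called after "Emit:" as a command line: name --argument value ..., lists and objects as JSON in quotes. send_rows: Moves the arm, as the interface text tells. Its arguments: {"type":"object","properties":{"steps":{"type":"array","items":{"type":"object","properties":{"travel":{"type":"array","items":{"type":"number"}},"angular":{"type":"array","items":{"type":"number"}}}}},"hand":{"type":"number"},"force":{"type":"number"}},"required":["steps"]}

```bash
mkdir -p pics; cat > h.py <<'E'
from plant import robot, viewer
import numpy as np, cv2
def snap(n,f):
    p,d=viewer.snapshot(n); cv2.imwrite(f'pics/{f}.png',p[:,:,::-1]); np.save(f'pics/{f}.npy',d); return p,d
def cal(n):
    c=viewer.get_calibration(n); return np.array(c['intrinsics']),np.array(c['R']),np.array(c['t'])
def w(n,u,v,z=None,d=None):
    K,R,t=cal(n); r=np.linalg.inv(K)@[u,v,1]
    if d is not None: return R.T@(r*d-t)
    o=-R.T@t; q=R.T@r; return o+q*(z-o[2])/q[2]
def px(n,X):
    K,R,t=cal(n); c=K@(R@np.array(X)+t); return c[:2]/c[2]
E
python3 - <<'E'
from h import *
a,_=snap('scene','s0'); b,_=snap('top','t0')
for n in('scene','top'):
    K,R,t=cal(n); print(n,K[0,0],-R.T@t,R[2])
o=robot.get_obs(); print(o['eef_pos'],o['orientation'],o['opening'],robot.tips_ahead,o['time'])
E
```

```text
scene 397.40339592043426 [-0.1451793  -0.61145782  0.84315567] [ 0.5723786   0.51294106 -0.63974543]
top 468.64389888942054 [ 0.08271015 -0.02195325  1.366506  ] [ 0.343592    0.04197062 -0.93818069]
[0.24990523 0.54522562 0.24122902] [-6.69818794e-01 -3.06883698e+00  2.72282484e-03] 0.08505120316773006 0.011 0.1
```

View pics/s0.png

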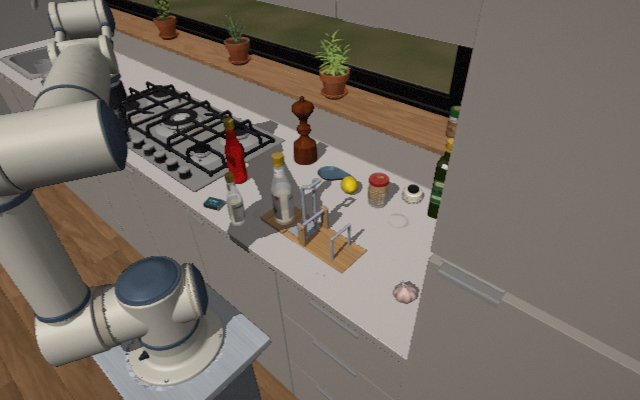

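View pics/t0.png

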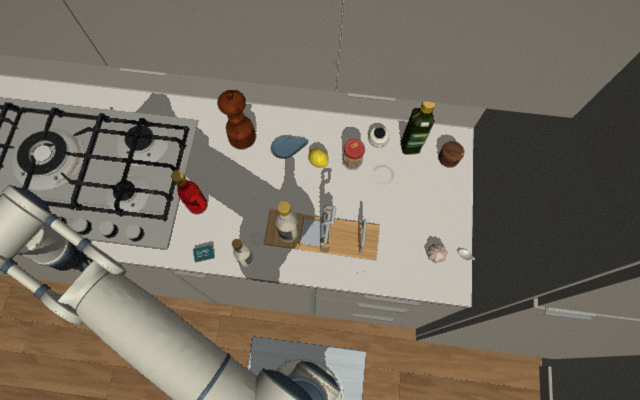

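Candidates in the scene view are the red bottle (235,160), the small clear bottle (235,200), the large clear bottle on the deck (283,195) and the green bottle (440,185). By the description it is the large clear one at (283,195), top view (287,225). Next: one close crop of each view.

```bash
python3 - <<'E'
from h import *
a=cv2.imread('pics/t0.png')[185:275,250:400]; b=cv2.imread('pics/s0.png')[145:275,220:380]
a=cv2.resize(a,None,fx=5,fy=5,interpolation=cv2.INTER_CUBIC); cv2.imwrite('pics/t0c.png',a)
b=cv2.resize(b,None,fx=4.5,fy=4.5,interpolation=cv2.INTER_CUBIC); cv2.imwrite('pics/s0c.png',b)
E
```

```text
(no output)
```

View pics/t0c.png

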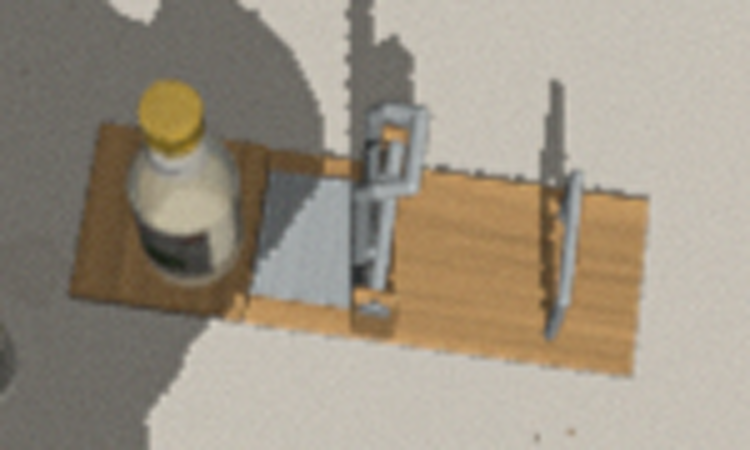

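View pics/s0c.png

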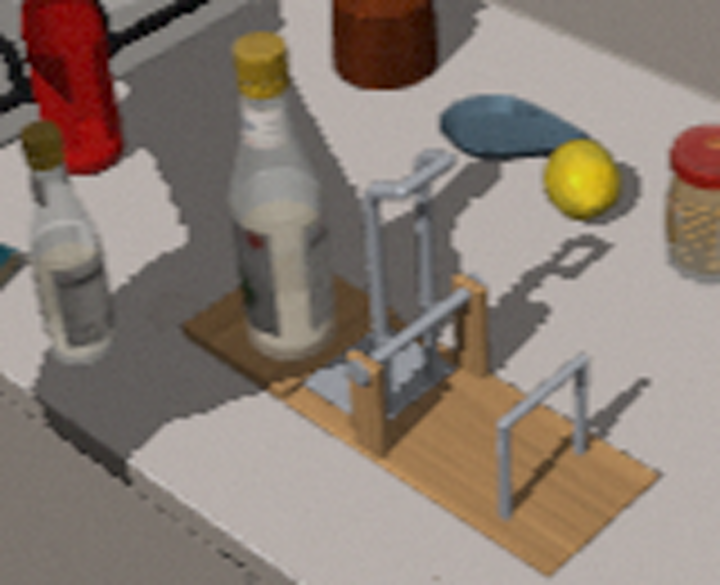

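```bash
cat >> h.py <<'E'
def T(p,X): 
    c,s=np.cos(p[2]),np.sin(p[2]); return [p[0]+c*X[0]-s*X[1],p[1]+s*X[0]+c*X[1],X[2]]
E
python3 - <<'E'
from h import *
from scipy.optimize import least_squares
tc=lambda u,v:(250+u/5-.4,185+v/5-.4); sc=lambda u,v:(220+u/4.5-.4,145+v/4.5-.4)
O=[('top',(-.182,.055,.012),tc(102,123)),('top',(-.182,-.055,.012),tc(68,297)),
('top',(.156,.055,'z'),tc(650,197)),('top',(.156,-.055,'z'),tc(633,376)),
('scene',(-.182,.055,.012),None),('scene',(.156,.055,'z'),sc(660,475)),('scene',(.156,-.055,'z'),sc(550,575))]
O=[o for o in O if o[2]]
def f(p):
    return np.concatenate([px(n,T(p,[X[0],X[1],p[3] if X[2]=='z' else X[2]]))-np.array(q) for n,X,q in O])
g=w('top',*tc(340,250),z=.01); s=least_squares(f,[g[0],g[1],-1.5,.01]); print(s.x,s.fun.round(1))
p=s.x
for n,c in(('top',lambda q:((q-[250,185]+.4)*5)),('scene',lambda q:((q-[220,145]+.4)*4.5))):
    for X in[(-.182,.055,.012),(0,.049,.084),(0,-.049,.084),(-.012,.022,.205),(-.012,-.022,.205),(.105,0,.09)]: print(n,X,c(px(n,T(p,X))).round())
# bottle: cap top centre (z .248), sides of body; fit x,y
cap=w('top',*tc(170,102),z=.248); cap2=w('scene',*sc(260,47),z=.248); print('cap',cap,cap2)
c,s_=np.cos(p[2]),np.sin(p[2])
for q in(cap,cap2): d=q[:2]-p[:2]; print('in stand',c*d[0]+s_*d[1],-s_*d[0]+c*d[1])
# depth checks
D=np.load('pics/t0.npy')
for u,v in((170,100),(300,250),(480,250),(200,240)):
    a,b=tc(u,v); print((u,v),w('top',a,b,d=D[round(b),round(a)]).round(4))
E
```

```text
[ 0.46537153 -0.01425114 -1.58767224  0.00761294] [-0.6 -0.  -0.3 -0.1 -0.1  0.8 -0.2  0.5  0.9 -0.3  0.6 -0.1]
top (-0.182, 0.055, 0.012) [ 99. 123.]
top (0, 0.049, 0.084) [397. 135.]
top (0, -0.049, 0.084) [374. 299.]
top (-0.012, 0.022, 0.205) [375. 107.]
top (-0.012, -0.022, 0.205) [364. 187.]
top (0.105, 0, 0.09) [570. 239.]
scene (-0.182, 0.055, 0.012) [297. 249.]
scene (0, 0.049, 0.084) [473. 284.]
scene (0, -0.049, 0.084) [368. 361.]
scene (-0.012, 0.022, 0.205) [425. 145.]
scene (-0.012, -0.022, 0.205) [374. 179.]
scene (0.105, 0, 0.09) [548. 389.]
cap [0.46220948 0.09998454 0.248     ] [0.4563505  0.10242765 0.248     ]
in stand -0.11416605208010389 -0.005089332955213782
in stand -0.11650994445209671 -0.010988714611120005
(170, 100) [0.4626 0.0999 0.2501]
(300, 250) [0.4586 0.0345 0.0147]
(480, 250) [ 0.4758 -0.0726  0.0024]
(200, 240) [0.4298 0.0862 0.1132]
```

The crops confirm the choice: the large clear bottle with a gold cap stands on the deck. Cap centre is at top-view pixel (284,206), and the stand fit is within 1 px. Next I refine the bottle position from depth while moving towards it.

```bash
python3 - <<'E'
from h import *
for n,f in(('top','t0'),('scene','s0')):
    D=np.load(f'pics/{f}.npy'); K,R,t=cal(n); v,u=np.mgrid[:400,:640]
    P=(np.stack([u,v,np.ones_like(u)],-1)@np.linalg.inv(K).T*D[...,None]-t)@R
    for lo,hi in((.241,.27),(.02,.12)):
        m=(abs(P[...,0]-.46)<.05)&(abs(P[...,1]-.1)<.05)&(P[...,2]>lo)&(P[...,2]<hi); q=P[m]
        print(n,lo,len(q),q.mean(0).round(4),q.min(0).round(4),q.max(0).round(4))
        from scipy.optimize import least_squares
        if lo<.1: s=least_squares(lambda p:np.hypot(q[:,0]-p[0],q[:,1]-p[1])-.031,[.46,.1],loss='soft_l1',f_scale=.002); print(s.x,np.median(abs(s.fun)))
E
```

```text
top 0.241 139 [0.4557 0.0984 0.2495] [0.4404 0.0829 0.2424] [0.473  0.1149 0.2561]
top 0.02 192 [0.4344 0.0908 0.0732] [0.4251 0.0676 0.0221] [0.4619 0.1267 0.1188]
[0.45778139 0.09931281] 0.00048164443568469995
scene 0.241 87 [0.4536 0.0982 0.2482] [0.4394 0.0841 0.2413] [0.4713 0.1154 0.2524]
scene 0.02 512 [0.4416 0.0835 0.071 ] [0.424  0.0674 0.02  ] [0.4815 0.1222 0.1197]
[0.45771204 0.10233121] 0.0009580750873686324
```

Emit:
send_rows --steps '[{"travel": [0, 0, 0.045], "angular": [0, 0, 0]}, {"travel": [0, 0, 0.045], "angular": [0, 0, -0.1]}, {"travel": [0.021, -0.044, 0], "angular": [0, 0, -0.13]}, {"travel": [0.021, -0.044, 0], "angular": [0, 0, -0.13]}, {"travel": [0.021, -0.044, 0], "angular": [0, 0, -0.13]}, {"travel": [0.021, -0.044, 0], "angular": [0, 0, -0.13]}, {"travel": [0.021, -0.044, 0], "angular": [0, 0, -0.13]}, {"travel": [0.021, -0.044, 0], "angular": [0, 0, -0.13]}, {"travel": [0.021, -0.044, 0], "angular": [0, 0, -0.13]}, {"travel": [0.021, -0.044, 0], "angular": [0, 0, -0.13]}]' --hand 1

```text
time: 1.1
eef_pos: [0.4183, 0.1915, 0.332]
orientation: [-2.226, -2.217, 0.0]
wrist_force: [1.6, -0.6, -0.2]
opening: 0.0851
gripper_force: 0.0
```

```bash
cat > kin.py <<'E'
import numpy as np
from scipy.spatial.transform import Rotation as Ro
def fk(q,p):  # p: d1, off, a, d4, tool, sign
    R=Ro.from_euler('z',q[0]); o=np.array([0,0,p[0]])+R.apply([0,p[1],0])
    R=R*Ro.from_euler('y',q[1]); o=o+R.apply([0,0,p[2]])
    R=R*Ro.from_euler('y',q[2]); o=o+R.apply([0,0,p[3]])
    R=R*Ro.from_euler('z',q[3])*Ro.from_euler('y',q[4])*Ro.from_euler('z',q[5])
    return o+R.apply([0,0,p[4]]),R
E
python3 - <<'E'
from h import *; from kin import *
o=robot.get_obs(); print(o['joint_positions'],o['eef_pos'],o['orientation'])
Q=[[1.084,.091,1.231,0,1.82,-.057],o['joint_positions']]; X=[[.2499,.5452,.2412],o['eef_pos']]; W=[[-.6698,-3.0688,.0027],o['orientation']]
for q,x,r in zip(Q,X,W):
    a,R=fk(q,[.1525,.0345,.62,.559,.121]); print(a,x,(R.inv()*Ro.from_rotvec(r)).as_rotvec())
E
```

```text
[ 3.55427652e-01 -2.43011585e-01  1.38729972e+00  1.13892497e-05
  1.99749625e+00  3.59573052e-01] [0.41832245 0.19154819 0.33198115] [-2.22597279e+00 -2.21677476e+00  2.67252797e-04]
[0.24928801 0.54474454 0.78658145] [0.2499, 0.5452, 0.2412] [9.78286642e-04 1.20420721e-03 1.57078207e+00]
[0.32522177 0.15752103 0.86453811] [0.41832245 0.19154819 0.33198115] [-3.78735315e-16  1.42740764e-16  1.57079633e+00]
```

Emit:
send_rows --steps '[{"travel": [0.02, -0.046, 0], "angular": [0, 0, -0.013]}, {"travel": [0.018, -0.046, 0], "angular": [0, 0, 0]}, {"travel": [0, 0, 0], "angular": [0, 0, 0]}]'

```text
time: 1.4
eef_pos: [0.4573, 0.0965, 0.3312]
orientation: [2.243, 2.198, -0.004]
wrist_force: [-0.4, 0.5, 0.1]
opening: 0.0853
gripper_force: 0.0
```

Emit:
send_rows --steps '[{"travel": [0, 0, 0], "angular": [0.14, 0, 0]}, {"travel": [0, 0, 0], "angular": [0.14, 0, 0]}, {"travel": [0, 0, 0], "angular": [0.14, 0, 0]}, {"travel": [0, 0, 0], "angular": [0, 0, 0]}]'

```text
time: 1.8
eef_pos: [0.4559, 0.0998, 0.3304]
orientation: [-2.003, -1.968, -0.421]
wrist_force: [-0.9, 0.7, -1.0]
opening: 0.0854
gripper_force: 0.0
```

```bash
cat > fit.py <<'E'
from h import *; from kin import *
from scipy.optimize import least_squares
import json
o=robot.get_obs()
Q=[[1.084,.091,1.231,0,1.82,-.057],[.355428,-.243012,1.3873,0,1.997496,.359573],list(o['joint_positions'])]; X=[[.2499,.5452,.2412],[.41832,.19155,.33198],list(o['eef_pos'])]
f=lambda p:np.concatenate([fk(q,p)[0]-x for q,x in zip(Q,X)])
s=least_squares(f,[-.1,.0345,.4,.5,.3]); print(s.x,(s.fun*1e3).round(2)); np.save('p.npy',s.x)
r=fk(Q[2],s.x)[1]*Ro.from_euler('z',np.pi/2); print(o['joint_positions'].round(3),o['eef_pos'],(r.inv()*Ro.from_rotvec(o['orientation'])).as_rotvec(),r.as_matrix().round(3))
E
python3 fit.py
```

```text
[0.10063192 0.03390029 0.32833571 0.58734101 0.33087705] [ 0.33  0.04  0.16 -2.94 -1.2  -0.56  2.98 -0.07  0.4 ]
[-0.152 -0.268  1.463  0.457  1.975  0.042] [0.45591086 0.09983711 0.3303645 ] [-3.88578059e-16  2.22044605e-16 -8.32667268e-17] [[ 0.018  1.    -0.002]
 [ 0.912 -0.016  0.41 ]
 [ 0.41  -0.009 -0.912]]
```

```bash
sed -i 's/R=R\*Ro.from_euler(.y.,q\[2\]); o=o+R.apply(\[0,0,p\[3\]\])/R=R*Ro.from_euler("y",q[2]); o=o+R.apply([p[5],0,p[3]])/' kin.py; sed -i 's/,.5,.3\])/,.5,.3,0])/' fit.py; python3 fit.py; cat > path.py <<'E'
from h import *; from kin import *
from scipy.optimize import least_squares
p=np.load('p.npy'); H=np.array([.4654,-.0143,.077]); yaw=-1.588; S=Ro.from_euler('z',yaw)
lo=np.array([-2.87,-.86,.17,-1.51,.06,-2.65]);hi=np.array([2.87,2.18,2.46,4.65,2.69,2.65])
def ik(x,R,q0):
    def f(q):
        a,r=fk(q,p); return np.r_[(a-x)*10,((r*Ro.from_euler('z',np.pi/2)).inv()*R).as_rotvec()]
    s=least_squares(f,q0,bounds=(lo,hi)); return s.x,abs(s.fun).max()
def tip(th,k=1.,l=.2125,off=0):  # l: TCP height on the bottle from underside
    d=np.array([-.039,0,l-.065]); c=Ro.from_euler('y',th)
    x=H+S.apply(c.apply(d)); R=S*Ro.from_euler('y',k*th+off)*Ro.from_euler('z',-yaw)*Ro.from_euler('z',yaw+np.pi/2)*Ro.from_rotvec([2.2214,2.2214,0])
    return x,R
if __name__=='__main__':
  for k in(1,.8,.6):
    q=np.clip([-.15,-.2,1.5,.2,1.9,.2],lo,hi)
    for th in np.arange(0,1.51,.15):
        x,R=tip(th,k); q,e=ik(x,R,q); 
        el=Ro.from_euler('z',q[0]); wr=x-R.apply([0,0,p[4]])
        print(k,round(th,2),x.round(3),q.round(2),round(e,4),'wrist',wr.round(3),R.as_matrix()[:,1].round(2))
E
python3 path.py
```

```text
[0.15613033 0.03404825 0.37126245 0.55905398 0.32978198 0.09482443] [ 0.12 -0.04  0.63 -0.04  0.03 -0.33  0.11  0.06 -0.3 ]
[-0.152 -0.268  1.463  0.457  1.975  0.042] [0.45591086 0.09983711 0.3303645 ] [-3.88578059e-16  2.22044605e-16 -8.32667268e-17] [[ 0.018  1.    -0.002]
 [ 0.912 -0.016  0.41 ]
 [ 0.41  -0.009 -0.912]]
1 0.0 [0.466 0.025 0.224] [-0.02 -0.27  1.6  -0.    1.81 -0.  ] 0.0 wrist [0.466 0.025 0.554] [ 1.   -0.02  0.  ]
1 0.15 [0.466 0.002 0.229] [-0.17 -0.27  1.6   0.15  1.83 -0.12] 0.0 wrist [ 0.465 -0.047  0.555] [ 1.   -0.02  0.  ]
1 0.3 [ 0.465 -0.021  0.229] [-0.32 -0.24  1.6   0.3   1.87 -0.23] 0.0 wrist [ 0.464 -0.118  0.544] [ 1.   -0.02  0.  ]
1 0.45 [ 0.465 -0.043  0.227] [-0.45 -0.19  1.59  0.43  1.91 -0.32] 0.0 wrist [ 0.462 -0.187  0.524] [ 1.   -0.02  0.  ]
1 0.6 [ 0.465 -0.065  0.221] [-0.56 -0.11  1.57  0.55  1.96 -0.4 ] 0.0 wrist [ 0.461 -0.252  0.493] [ 1.   -0.02  0.  ]
1 0.75 [ 0.464 -0.086  0.212] [-0.66 -0.02  1.56  0.65  2.02 -0.47] 0.0 wrist [ 0.46  -0.311  0.453] [ 1.   -0.02  0.  ]
1 0.9 [ 0.464 -0.106  0.199] [-0.73  0.08  1.54  0.74  2.07 
[... 2517 characters left out ...]
0.53 -0.14  1.57  0.41  1.91 -0.41] 0.0 wrist [ 0.462 -0.23   0.508] [ 1.   -0.02  0.  ]
0.6 0.9 [ 0.464 -0.106  0.199] [-0.6  -0.08  1.56  0.48  1.94 -0.47] 0.0 wrist [ 0.461 -0.275  0.482] [ 1.   -0.02  0.  ]
0.6 1.05 [ 0.464 -0.123  0.184] [-0.66 -0.01  1.55  0.53  1.96 -0.53] 0.0 wrist [ 0.46  -0.317  0.451] [ 1.   -0.02  0.  ]
0.6 1.2 [ 0.463 -0.138  0.167] [-0.72  0.06  1.54  0.58  1.98 -0.58] 0.0 wrist [ 0.46  -0.355  0.415] [ 1.   -0.02  0.  ]
0.6 1.35 [ 0.463 -0.15   0.147] [-0.76  0.14  1.52  0.63  2.   -0.63] 0.0 wrist [ 0.459 -0.388  0.375] [ 1.   -0.02  0.  ]
0.6 1.5 [ 0.463 -0.159  0.126] [-0.79  0.23  1.51  0.67  2.02 -0.67] 0.0 wrist [ 0.458 -0.417  0.331] [ 1.   -0.02  0.  ]
```

```bash
python3 - <<'E'
from path import *
D=np.load('pics/t0.npy')
K,Rc,t=cal('top'); v,u=np.mgrid[:400,:640]
P=(np.stack([u,v,np.ones_like(u)],-1)@np.linalg.inv(K).T*D[...,None]-t)@Rc; P[D==0]=np.nan
for n,a,b in(('edge',200,468),('dark',200,480),('dark',200,520),('cab',330,440),('dark',120,500),('cab',290,520),('door',400-20,560),('redcap',176,179),('red',205,195),('small cap',243,238),('garlic',252,436),('lemon',157,318),('jar',148,354),('mbox',253,204)): print(n,P[a,b].round(3))
m=(P[...,1]<-.3)&(P[...,0]>.1)&(P[...,0]<.7)&(P[...,2]>.05); q=P[m]; print('right tall: ymax by x'); 
for x in np.arange(.1,.7,.1):
    s=q[(q[:,0]>x)&(q[:,0]<x+.1)]; print(round(x,1),len(s), s[:,1].max() if len(s) else None, s[:,2].max() if len(s) else None)
Ds=np.load('pics/s0.npy'); 
for a,b in((200,500),(150,445),(260,440),(300,425),(340,412),(290,470)): print('scene',(b,a),w('scene',b,a,d=Ds[a,b]).round(3))
for off in(-.8,-1.0,-1.2):
    q=np.array([.1,-.2,1.5,-.3,1.9,.2])
    x,R=tip(0,1,.2125,off); x=x+[-.009,.075,0]
    q,e=ik(x,R,q); print(off,'start',q.round(2),round(e,4),'wrist',(x-R.apply([0,0,p[4]])).round(3))
    for th in np.arange(0,1.51,.3):
        x,R=tip(th,1,.2125,off); q,e=ik(x,R,q); wr=x-R.apply([0,0,p[4]])
        print(off,round(th,2),x.round(3),q.round(2),round(e,4),'wrist',wr.round(3))
E
```

```text
edge [ 0.636 -0.439 -0.001]
dark [ 0.618 -0.457  0.053]
dark [ 0.514 -0.456  0.338]
cab [ 0.274 -0.457 -0.367]
dark [ 0.794 -0.455  0.223]
cab [ 0.305 -0.454  0.329]
door [ 0.176 -1.056 -0.738]
redcap [0.511 0.384 0.237]
red [0.488 0.375 0.075]
small cap [0.364 0.208 0.188]
garlic [ 0.446 -0.335  0.043]
lemon [0.696 0.039 0.055]
jar [ 0.719 -0.066  0.098]
mbox [0.364 0.336 0.014]
right tall: ymax by x
0.1 0 None None
0.2 8915 -0.4519015542531691 0.7292055909159394
0.3 8489 -0.4516075377926116 0.7455710565738611
0.4 8064 -0.3287802634562101 0.7627532294835502
0.5 18065 -0.30006181448927105 0.8841562154398717
0.6 2598 -0.45190882330031046 0.5636424992868325
scene (500, 200) [ 0.26  -0.525  0.541]
scene (445, 150) [ 0.878 -0.193  0.176]
scene (440, 260) [ 0.271 -0.468  0.387]
scene (425, 300) [ 0.259 -0.464  0.295]
scene (412, 340) [ 0.261 -0.456  0.163]
scene (470, 290) [ 0.25  -0.527  0.383]
-0.8 start [ 0.57  0.02  1.51 -0.72  2.01  0.41] 0.0 wrist [0.461 0.336 0.454]
-0.8 0.0 [0.466 0.025 0.224] [ 0.44 -0.07  1.6  -0.75  1.93  0.3 ] 0.0 wrist [0.47  0.261 0.454]
-0.8 0.3 [ 0.465 -0.
[... 1158 characters left out ...]
 -0.317  0.416]
-1.2 start [ 0.67  0.21  1.51 -1.02  2.13  0.44] 0.0 wrist [0.462 0.407 0.344]
-1.2 0.0 [0.466 0.025 0.224] [ 0.55  0.1   1.63 -1.06  2.03  0.39] 0.0 wrist [0.471 0.332 0.344]
-1.2 0.3 [ 0.465 -0.021  0.229] [ 0.4  -0.09  1.66 -0.86  1.9   0.27] 0.0 wrist [0.47  0.238 0.434]
-1.2 0.6 [ 0.465 -0.065  0.221] [ 0.18 -0.23  1.68 -0.6   1.79  0.09] 0.0 wrist [0.468 0.121 0.493]
-1.2 0.9 [ 0.464 -0.106  0.199] [-0.09 -0.28  1.68 -0.3   1.71 -0.12] 0.0 wrist [ 0.465 -0.008  0.514]
-1.2 1.2 [ 0.463 -0.138  0.167] [-0.36 -0.23  1.67 -0.    1.7  -0.34] 0.0 wrist [ 0.463 -0.138  0.497]
-1.2 1.5 [ 0.463 -0.159  0.126] [-0.57 -0.09  1.64  0.26  1.74 -0.53] 0.0 wrist [ 0.461 -0.256  0.441]
```

Emit:
send_rows --steps '[{"travel": [0, 0, 0], "angular": [-0.142, 0.0024, 0]}, {"travel": [0, 0, 0], "angular": [-0.142, 0.0024, 0]}, {"travel": [0, 0, 0], "angular": [-0.142, 0.0024, 0]}, {"travel": [0, 0, 0], "angular": [-0.142, 0.0024, 0]}, {"travel": [0, 0, 0], "angular": [-0.142, 0.0024, 0]}, {"travel": [0, 0, 0], "angular": [-0.142, 0.0024, 0]}, {"travel": [0, 0, 0], "angular": [-0.142, 0.0024, 0]}, {"travel": [0, 0, 0], "angular": [-0.142, 0.0024, 0]}, {"travel": [0, 0, 0], "angular": [-0.142, 0.0024, 0]}, {"travel": [0, 0, 0], "angular": [-0.142, 0.0024, 0]}]'

```text
time: 2.8
eef_pos: [0.4559, 0.1041, 0.3338]
orientation: [1.626, 1.601, -0.898]
wrist_force: [0.5, 0.5, -1.4]
opening: 0.0849
gripper_force: 0.0
```

Emit:
send_rows --steps '[{"travel": [0, -0.006, -0.03], "angular": [0, 0, 0]}, {"travel": [0, 0, -0.02], "angular": [0, 0, 0]}, {"travel": [0, 0, 0], "angular": [0, 0, 0]}, {"travel": [0, 0, 0], "angular": [0, 0, 0]}]'

```text
time: 3.2
eef_pos: [0.4559, 0.0967, 0.2834]
orientation: [1.632, 1.605, -0.898]
wrist_force: [-0.4, 0.3, -0.1]
opening: 0.0856
gripper_force: 0.0
```

```bash
python3 - <<'E'
from h import *
from kin import *
o=robot.get_obs(); print(o['time'],o['eef_pos'],o['joint_positions'].round(3),Ro.from_rotvec(o['orientation']).as_matrix().round(4),o['wrist_force'])
E
```

```text
3.2 [0.45591543 0.09667863 0.28335854] [ 0.624  0.083  1.436 -0.921  2.135  0.332] [[ 0.0061  0.9998 -0.0183]
 [ 0.539  -0.0187 -0.8421]
 [-0.8423 -0.0048 -0.539 ]] [-0.41691787  0.30113293 -0.07740153]
```

Emit:
send_rows --steps '[{"travel": [0.001, -0.002, -0.025], "angular": [0, 0, 0]}, {"travel": [0, -0.002, -0.02], "angular": [0, 0, 0]}, {"travel": [0, 0, -0.008], "angular": [0, 0, 0]}, {"travel": [0, 0, 0], "angular": [0, 0, 0]}, {"travel": [0, 0, 0], "angular": [0, 0, 0]}]'

```text
time: 3.7
eef_pos: [0.4571, 0.0916, 0.2302]
orientation: [1.634, 1.605, -0.899]
wrist_force: [-0.5, -0.6, 0.0]
opening: 0.0849
gripper_force: 0.0
```

```bash
python3 - <<'E'
from h import *
a,_=snap('scene','s1'); b,_=snap('top','t1')
a=cv2.resize(a[140:240,220:350,::-1],None,fx=4,fy=4,interpolation=2); b=cv2.resize(b[170:270,225:345,::-1],None,fx=4,fy=4,interpolation=2)
cv2.imwrite('pics/c1.png',cv2.resize(np.hstack([a,b]),(800,320)))
print(robot.get_obs()['eef_pos'])
E
```

```text
[0.45725054 0.09171994 0.23044229]
```

View pics/c1.png

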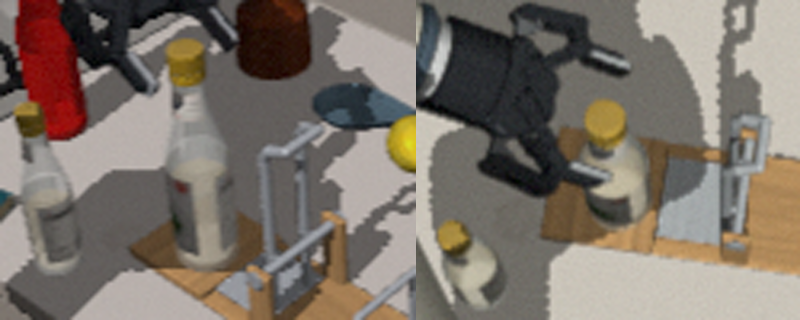

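The open fingers straddle the gold cap (crop left (185,60), right (605,125)), with the bottle still standing on the deck. Closing now.

Emit:
send_rows --steps '[{"travel": [0, 0, 0], "angular": [0, 0, 0]}, {"travel": [0, 0, 0], "angular": [0, 0, 0]}, {"travel": [0, 0, 0], "angular": [0, 0, 0]}, {"travel": [0, 0, 0], "angular": [0, 0, 0]}, {"travel": [0, 0, 0], "angular": [0, 0, 0]}, {"travel": [0, 0, 0], "angular": [0, 0, 0]}, {"travel": [0, 0, 0], "angular": [0, 0, 0]}, {"travel": [0, 0, 0], "angular": [0, 0, 0]}]' --hand 0.2 --force 40

```text
time: 4.6
eef_pos: [0.457, 0.0916, 0.2296]
orientation: [1.634, 1.606, -0.9]
wrist_force: [-0.7, 0.4, 3.2]
opening: 0.0326
gripper_force: 39.2
```

Emit:
send_rows --steps '[{"travel": [0.001, -0.004, 0], "angular": [0, 0, 0]}, {"travel": [0.001, -0.007, 0], "angular": [0, 0, 0]}, {"travel": [0.001, -0.007, 0], "angular": [0, 0, 0]}, {"travel": [0.001, -0.007, 0], "angular": [0, 0, 0]}, {"travel": [0.001, -0.007, 0], "angular": [0, 0, 0]}, {"travel": [0.001, -0.007, 0], "angular": [0, 0, 0]}, {"travel": [0.001, -0.007, 0], "angular": [0, 0, 0]}, {"travel": [0.001, -0.007, 0], "angular": [0, 0, 0]}, {"travel": [0.001, -0.007, 0], "angular": [0, 0, 0]}, {"travel": [0, 0, 0], "angular": [0, 0, 0]}]'

```text
time: 5.6
eef_pos: [0.4658, 0.0309, 0.2285]
orientation: [1.634, 1.607, -0.901]
wrist_force: [-0.4, 0.3, 0.0]
opening: 0.0323
gripper_force: 39.2
```

```bash
cat > look.py <<'E'
from h import *
from scipy.optimize import least_squares
import sys
f=sys.argv[1]
o=robot.get_obs(); print(o['eef_pos'],o['wrist_force'],o['opening'])
for n in('top','scene'):
    a,D=snap(n,f+n); K,R,t=cal(n); v,u=np.mgrid[:400,:640]
    P=(np.stack([u,v,np.ones_like(u)],-1)@np.linalg.inv(K).T*D[...,None]-t)@R
    x,y=o['eef_pos'][0],o['eef_pos'][1]+.007
    m=(abs(P[...,0]-x)<.035)&(abs(P[...,1]-y)<.036)&(P[...,2]>.02)&(P[...,2]<.11); q=P[m]
    for lo,hi in((.02,.06),(.06,.115),(.02,.115)):
        k=q[(q[:,2]>lo)&(q[:,2]<hi)]
        s=least_squares(lambda p:np.hypot(k[:,0]-p[0],k[:,1]-p[1])-.031,[x,y],loss='soft_l1',f_scale=.001); print(n,lo,len(k),s.x.round(4),np.median(abs(s.fun)).round(4))
E
python3 look.py s2
```

```text
[0.46583861 0.03089831 0.22851911] [-0.36422989  0.32288249  0.04560429] 0.03230243464658601
top 0.02 6 [0.4337 0.0395] 0.0015
top 0.06 24 [0.4332 0.0335] 0.0031
top 0.02 30 [0.4341 0.0353] 0.0032
scene 0.02 82 [0.4386 0.0381] 0.0028
scene 0.06 161 [0.4292 0.0332] 0.0037
scene 0.02 243 [0.4325 0.0352] 0.0048
```

Emit:
send_rows --steps '[{"travel": [0, -0.004, 0], "angular": [0, 0, 0]}, {"travel": [0, -0.003, 0], "angular": [0, 0, 0]}, {"travel": [0, -0.002, 0], "angular": [0, 0, 0]}, {"travel": [0, -0.002, 0], "angular": [0, 0, 0]}, {"travel": [0, 0, 0], "angular": [0, 0, 0]}]'

```text
time: 6.2
eef_pos: [0.4659, 0.0204, 0.2292]
orientation: [1.634, 1.606, -0.9]
wrist_force: [-0.2, 0.8, -2.3]
opening: 0.0318
gripper_force: 39.4
```

Emit:
send_rows --steps '[{"travel": [0, -0.001, 0], "angular": [0, 0, 0]}, {"travel": [0, -0.001, 0], "angular": [0, 0, 0]}, {"travel": [0, 0, 0], "angular": [0, 0, 0]}, {"travel": [0, 0, 0], "angular": [0, 0, 0]}]'

```text
time: 6.6
eef_pos: [0.466, 0.0186, 0.2293]
orientation: [1.634, 1.606, -0.9]
wrist_force: [-0.2, 0.9, -1.7]
opening: 0.0323
gripper_force: 39.4
```

```bash
python3 - <<'E'
from h import *
o=robot.get_obs(); print(o['eef_pos'],o['wrist_force'],o['wrist_torque'])
a,_=snap('scene','s3'); b,_=snap('top','t3')
a=cv2.resize(a[150:240,250:350,::-1],(420,378),interpolation=2); b=cv2.resize(b[180:270,255:345,::-1],(378,378),interpolation=2)
cv2.imwrite('pics/c3.png',np.hstack([a,b]))
E
```

```text
[0.46598183 0.01858424 0.22931319] [-0.20189197  0.87459962 -1.69230907] [ 0.79793557 -0.05850633 -0.02771041]
```

View pics/c3.png

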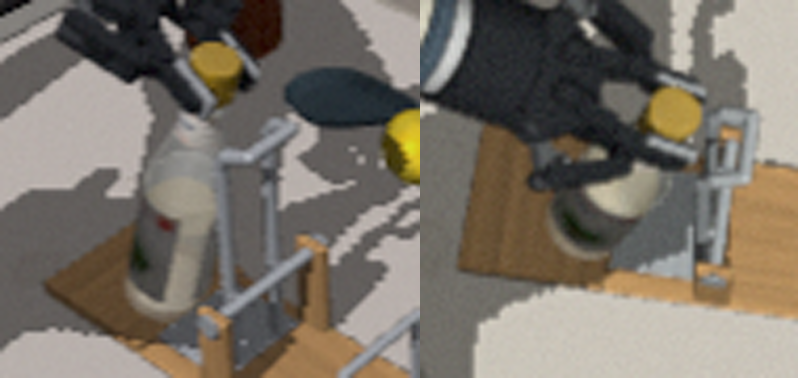

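The bottle leans: cap at crop-right (670,115), base at (590,235). The base lagged while the cap pivoted in the pads. I'll measure the base, bring the cap back over it, and then push low on the body instead.

```bash
python3 - <<'E'
from h import *
from scipy.optimize import least_squares
for n,f in(('top','t3'),('scene','s3')):
    D=np.load(f'pics/{f}.npy'); K,R,t=cal(n); v,u=np.mgrid[:400,:640]
    P=(np.stack([u,v,np.ones_like(u)],-1)@np.linalg.inv(K).T*D[...,None]-t)@R
    q=P[(P[...,0]>.41)&(P[...,0]<.5)&(P[...,1]>.031)&(P[...,1]<.13)&(P[...,2]>.022)&(P[...,2]<.11)]
    # axis: centre (x,y) at z=.012, slope in y
    g=lambda p:np.hypot(q[:,0]-p[0],(q[:,1]-p[1]-p[2]*(q[:,2]-.012))*np.cos(np.arctan(p[2])))-.031
    for s0 in(0,-.2):
        s=least_squares(g,[.466,.07,s0],loss='soft_l1',f_scale=.001); print(n,len(q),s.x.round(4),np.median(abs(s.fun)).round(4))
E
```

```text
top 195 [ 0.4615  0.0834 -0.2772] 0.0007
top 195 [ 0.4615  0.0834 -0.2772] 0.0007
scene 385 [ 0.4616  0.086  -0.2573] 0.001
scene 385 [ 0.4616  0.086  -0.2573] 0.001
```

Emit:
send_rows --steps '[{"travel": [0, 0.004, 0.0005], "angular": [0, 0, 0]}, {"travel": [0, 0.007, 0.0005], "angular": [0, 0, 0]}, {"travel": [0, 0.008, 0.0005], "angular": [0, 0, 0]}, {"travel": [0, 0.008, 0.0005], "angular": [0, 0, 0]}, {"travel": [0, 0.008, 0], "angular": [0, 0, 0]}, {"travel": [0, 0.008, -0.0005], "angular": [0, 0, 0]}, {"travel": [0, 0.007, -0.0005], "angular": [0, 0, 0]}, {"travel": [0, 0.005, -0.0005], "angular": [0, 0, 0]}, {"travel": [0, 0.003, 0], "angular": [0, 0, 0]}, {"travel": [0, 0, 0], "angular": [0, 0, 0]}]'

```text
time: 7.7
eef_pos: [0.466, 0.077, 0.2312]
orientation: [1.634, 1.604, -0.899]
wrist_force: [-0.3, -2.0, 6.2]
opening: 0.0318
gripper_force: 40.2
```

```bash
cat > look.py <<'E'
from h import *
from scipy.optimize import least_squares
import sys
f=sys.argv[1]; y0=float(sys.argv[2])
o=robot.get_obs(); print(o['time'],o['eef_pos'],o['wrist_force'],o['opening'])
for n in('top','scene'):
    a,D=snap(n,f+n); K,R,t=cal(n); v,u=np.mgrid[:400,:640]
    P=(np.stack([u,v,np.ones_like(u)],-1)@np.linalg.inv(K).T*D[...,None]-t)@R
    q=P[(P[...,0]>.41)&(P[...,0]<.5)&(P[...,1]>max(y0-.06,.014))&(P[...,1]<y0+.06)&(P[...,2]>.022)&(P[...,2]<.11)]
    g=lambda p:np.hypot((q[:,0]-p[0]-p[3]*(q[:,2]-.012)),(q[:,1]-p[1]-p[2]*(q[:,2]-.012))*np.cos(np.arctan(p[2])))-.031
    s=least_squares(g,[.463,y0,0,0],loss='soft_l1',f_scale=.001); print(n,len(q),'base',s.x[:2].round(4),'slope y,x',s.x[2:].round(3),np.median(abs(s.fun)).round(4))
E
python3 look.py s4 .085
```

```text
7.7 [0.46602615 0.07701337 0.23118888] [-0.33999995 -2.00262432  6.208329  ] 0.03175691622431963
top 193 base [0.46   0.0822] slope y,x [0.015 0.039] 0.0005
scene 460 base [0.4598 0.0857] slope y,x [0.007 0.037] 0.0009
```

Emit:
send_rows --steps '[{"travel": [-0.002, 0, 0], "angular": [0, 0, 0]}, {"travel": [-0.002, 0, 0], "angular": [0, 0, 0]}, {"travel": [-0.002, 0, 0], "angular": [0, 0, 0]}, {"travel": [-0.001, 0, -0.001], "angular": [0, 0, 0]}, {"travel": [0, 0, 0], "angular": [0, 0, 0]}, {"travel": [0, 0, 0], "angular": [0, 0, 0]}]'

```text
time: 8.4
eef_pos: [0.4596, 0.0765, 0.2308]
orientation: [1.635, 1.602, -0.896]
wrist_force: [2.0, -1.7, 9.0]
opening: 0.0319
gripper_force: 39.4
```

```bash
python3 look.py s5 .085
```

```text
8.4 [0.45956395 0.07648548 0.23080212] [ 1.97759774 -1.65311101  9.02627641] 0.031894024610666746
top 175 base [0.4596 0.0824] slope y,x [0.01  0.011] 0.0005
scene 459 base [0.46   0.0855] slope y,x [0.009 0.006] 0.0009
```

Emit:
send_rows --steps '[{"travel": [0, 0, 0], "angular": [0, 0, 0]}, {"travel": [0, 0, 0], "angular": [0, 0, 0]}, {"travel": [0, 0, 0], "angular": [0, 0, 0]}, {"travel": [0, 0, 0], "angular": [0, 0, 0]}, {"travel": [0, 0, 0], "angular": [0, 0, 0]}, {"travel": [0, 0, 0], "angular": [0, 0, 0]}, {"travel": [0, 0, 0.015], "angular": [0, 0, 0]}, {"travel": [0, 0, 0.03], "angular": [0, 0, 0]}, {"travel": [0, 0, 0.03], "angular": [0, 0, 0]}]' --hand 1

```text
time: 9.4
eef_pos: [0.4587, 0.0764, 0.3054]
orientation: [1.634, 1.606, -0.901]
wrist_force: [0.7, -0.4, -0.3]
opening: 0.0854
gripper_force: 0.0
```

Emit:
send_rows --steps '[{"travel": [0, 0.03, 0], "angular": [0.1, -0.0017, 0]}, {"travel": [0, 0.035, 0], "angular": [0.1, -0.0017, 0]}, {"travel": [0, 0, -0.01], "angular": [0.1, -0.0017, 0]}, {"travel": [0, 0, -0.03], "angular": [0, 0, 0]}, {"travel": [0, 0, -0.04], "angular": [0, 0, 0]}, {"travel": [0, 0, 0], "angular": [0, 0, 0]}, {"travel": [0, 0, 0], "angular": [0, 0, 0]}]' --hand 0.35

```text
time: 10.1
eef_pos: [0.4588, 0.1413, 0.2249]
orientation: [1.834, 1.805, -0.679]
wrist_force: [0.6, 0.2, 0.1]
opening: 0.0304
gripper_force: 0.0
```

```bash
python3 look.py s6 .085
```

```text
10.1 [0.45884678 0.1412679  0.22490481] [0.56979616 0.16856119 0.12473881] 0.030421867431078112
top 165 base [0.4599 0.0823] slope y,x [ 0.003 -0.003] 0.0004
scene 450 base [0.4601 0.0851] slope y,x [ 0.008 -0.007] 0.0008
```

Emit:
send_rows --steps '[{"travel": [0.001, 0, -0.04], "angular": [0, 0, 0]}, {"travel": [0, 0, -0.04], "angular": [0, 0, 0]}, {"travel": [0, 0, -0.04], "angular": [0, 0, 0]}, {"travel": [0, 0, -0.03], "angular": [0, 0, 0]}, {"travel": [0, 0, -0.013], "angular": [0, 0, 0]}, {"travel": [0, -0.005, 0], "angular": [0, 0, 0]}, {"travel": [0, -0.005, 0], "angular": [0, 0, 0]}, {"travel": [0, 0, 0], "angular": [0, 0, 0]}]'

```text
time: 11.0
eef_pos: [0.4612, 0.1316, 0.0633]
orientation: [1.836, 1.804, -0.673]
wrist_force: [-0.5, 0.1, -1.0]
opening: 0.03
gripper_force: 0.0
```

```bash
python3 look.py s7 .085; python3 - <<'E'
import cv2,numpy as np
a=cv2.imread('pics/s7scene.png')[130:250,200:340]; b=cv2.imread('pics/s7top.png')[170:270,225:345]
cv2.imwrite('pics/c7.png',np.hstack([cv2.resize(a,(420,360),interpolation=2),cv2.resize(b,(380,360),interpolation=2)]))
E
```

```text
11.0 [0.46115275 0.13158185 0.06331896] [-0.52775891  0.08130803 -1.01375652] 0.030036085395697996
top 307 base [0.4631 0.0539] slope y,x [ 0.709 -0.059] 0.0045
scene 528 base [0.46   0.0854] slope y,x [ 0.02  -0.018] 0.0016
```

View pics/c7.png

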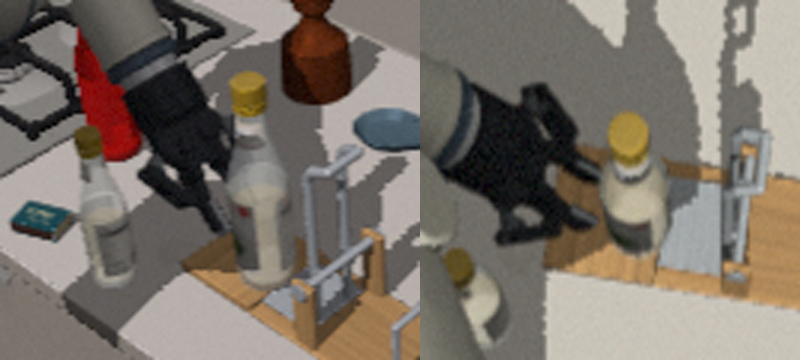

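The bottle stands upright and the two part-closed fingers are just behind it, low on the body (crop left (225,215)). Pushing in steps.

Emit:
send_rows --steps '[{"travel": [0, -0.004, 0], "angular": [0, 0, 0]}, {"travel": [0, -0.004, 0], "angular": [0, 0, 0]}, {"travel": [0, -0.004, 0], "angular": [0, 0, 0]}, {"travel": [0, -0.004, 0], "angular": [0, 0, 0]}, {"travel": [0.0005, -0.004, 0], "angular": [0, 0, 0]}, {"travel": [0.001, -0.004, 0], "angular": [0, 0, 0]}, {"travel": [0.001, -0.004, 0], "angular": [0, 0, 0]}, {"travel": [0.001, -0.004, 0], "angular": [0, 0, 0]}, {"travel": [0.0005, -0.004, 0], "angular": [0, 0, 0]}, {"travel": [0, 0, 0], "angular": [0, 0, 0]}]'

```text
time: 12.1
eef_pos: [0.4641, 0.095, 0.0608]
orientation: [1.835, 1.805, -0.677]
wrist_force: [-0.0, 2.5, 2.6]
opening: 0.0297
gripper_force: 1.3
```

```bash
sed -i "s/(P\[...,1\]<y0+.06)/(P[...,1]<y0+.018)/" look.py; python3 look.py s8 .062
```

```text
12.1 [0.46412112 0.09501822 0.06076682] [-0.01643982  2.46459019  2.55409097] 0.029675266319078655
top 158 base [0.4657 0.0537] slope y,x [ 0.006 -0.005] 0.0005
scene 345 base [0.4656 0.0574] slope y,x [ 0.002 -0.006] 0.001
```

Emit:
send_rows --steps '[{"travel": [0, -0.004, 0], "angular": [0, 0, 0]}, {"travel": [0, -0.004, 0], "angular": [0, 0, 0]}, {"travel": [0, -0.004, 0], "angular": [0, 0, 0]}, {"travel": [0, -0.004, 0], "angular": [0, 0, 0]}, {"travel": [0, -0.004, 0], "angular": [0, 0, 0]}, {"travel": [0, -0.004, 0], "angular": [0, 0, 0]}, {"travel": [0, -0.002, 0], "angular": [0, 0, 0]}, {"travel": [0, 0, 0], "angular": [0, 0, 0]}]'

```text
time: 13.0
eef_pos: [0.4639, 0.0692, 0.0607]
orientation: [1.835, 1.805, -0.678]
wrist_force: [-0.4, 2.4, 0.7]
opening: 0.0299
gripper_force: 1.3
```

Emit:
send_rows --steps '[{"travel": [0, -0.002, 0], "angular": [0, 0, 0]}, {"travel": [0, -0.002, 0], "angular": [0, 0, 0]}, {"travel": [0, 0, 0], "angular": [0, 0, 0]}]'

```text
time: 13.3
eef_pos: [0.4641, 0.067, 0.0606]
orientation: [1.836, 1.808, -0.674]
wrist_force: [-0.2, 10.0, 1.4]
opening: 0.0301
gripper_force: 4.6
```

```bash
python3 look.py s9 .027
```

```text
13.3 [0.46410739 0.06702891 0.06058509] [-0.20044119 10.04137917  1.41954152] 0.030070888519526277
top 81 base [0.4655 0.0251] slope y,x [ 0.018 -0.006] 0.0005
scene 127 base [0.465  0.0279] slope y,x [0.011 0.002] 0.0007
```

Emit:
send_rows --steps '[{"travel": [0, -0.001, 0], "angular": [0, 0, 0]}, {"travel": [0, 0, 0], "angular": [0, 0, 0]}, {"travel": [0, 0, 0], "angular": [0, 0, 0]}, {"travel": [0, 0, 0], "angular": [0, 0, 0]}, {"travel": [0, 0.004, 0], "angular": [0, 0, 0]}, {"travel": [0, 0.01, 0], "angular": [0, 0, 0]}, {"travel": [0, 0.02, 0], "angular": [0, 0, 0]}, {"travel": [0, 0.01, 0.02], "angular": [0, 0, 0]}, {"travel": [0, 0, 0.045], "angular": [0, 0, 0]}, {"travel": [0, 0, 0.045], "angular": [0, 0, 0]}]'

```text
time: 14.4
eef_pos: [0.4632, 0.1085, 0.1708]
orientation: [1.833, 1.806, -0.683]
wrist_force: [0.5, 0.3, 0.8]
opening: 0.03
gripper_force: 0.0
```

Emit:
send_rows --steps '[{"travel": [0, 0, 0.045], "angular": [-0.1, 0.0017, 0]}, {"travel": [0, 0, 0.045], "angular": [-0.1, 0.0017, 0]}, {"travel": [0, 0, 0.03], "angular": [-0.1, 0.0017, 0]}, {"travel": [0, 0, 0], "angular": [0, 0, 0]}, {"travel": [0, 0, 0], "angular": [0, 0, 0]}]' --hand 1

```text
time: 14.9
eef_pos: [0.464, 0.1091, 0.2897]
orientation: [1.634, 1.608, -0.9]
wrist_force: [-0.2, -0.5, -0.2]
opening: 0.0856
gripper_force: 0.0
```

```bash
python3 look.py s10 .026; python3 - <<'E'
import cv2,numpy as np
from h import *
from kin import *
print(Ro.from_rotvec(robot.get_obs()['orientation']).as_matrix().round(3))
for n,f in(('top','s10top'),('scene','s10scene')):
    D=np.load(f'pics/{f}.npy'); K,R,t=cal(n); v,u=np.mgrid[:400,:640]
    P=(np.stack([u,v,np.ones_like(u)],-1)@np.linalg.inv(K).T*D[...,None]-t)@R
    q=P[(abs(P[...,0]-.465)<.03)&(abs(P[...,1]-.026)<.03)&(P[...,2]>.241)&(P[...,2]<.26)]
    print(n,len(q),'cap',((q.min(0)+q.max(0))/2).round(4))
a=cv2.imread('pics/s10scene.png')[130:250,200:340]; b=cv2.imread('pics/s10top.png')[170:270,225:345]
cv2.imwrite('pics/c10.png',np.hstack([cv2.resize(a,(420,360),interpolation=2),cv2.resize(b,(380,360),interpolation=2)]))
E
```

```text
14.9 [0.46401168 0.10906551 0.28974457] [-0.18513188 -0.54466543 -0.22268026] 0.08558009303902438
top 81 base [0.4652 0.025 ] slope y,x [0.022 0.001] 0.0005
scene 127 base [0.4656 0.0308] slope y,x [-0.018 -0.002] 0.0007
[[ 0.004  1.    -0.022]
 [ 0.54  -0.021 -0.841]
 [-0.842 -0.008 -0.54 ]]
top 136 cap [0.4644 0.0265 0.2491]
scene 94 cap [0.4632 0.0287 0.2467]
```

View pics/c10.png

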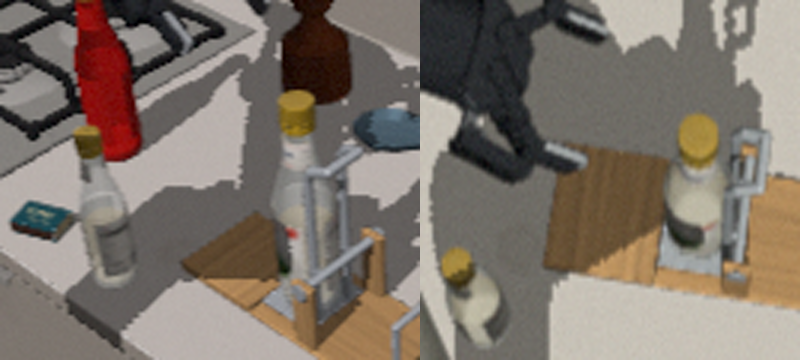

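The bottle stands upright against both rails at about (0.465, 0.0255) (crop right: body (695,205), rails (740,200)). Next I grip the cap.

Emit:
send_rows --steps '[{"travel": [0.001, -0.03, 0], "angular": [0, 0, 0]}, {"travel": [0, -0.035, 0], "angular": [0, 0, 0]}, {"travel": [0, -0.0245, 0], "angular": [0, 0, 0]}, {"travel": [0, 0, -0.02], "angular": [0, 0, 0]}, {"travel": [0, 0, -0.02], "angular": [0, 0, 0]}, {"travel": [0, 0, -0.014], "angular": [0, 0, 0]}, {"travel": [0, 0, -0.005], "angular": [0, 0, 0]}, {"travel": [0, 0, 0], "angular": [0, 0, 0]}, {"travel": [0, 0, 0], "angular": [0, 0, 0]}]'

```text
time: 15.9
eef_pos: [0.4651, 0.0192, 0.2324]
orientation: [1.634, 1.606, -0.899]
wrist_force: [0.0, 0.5, 0.7]
opening: 0.0855
gripper_force: 0.0
```

Emit:
send_rows --steps '[{"travel": [0, 0, 0], "angular": [0, 0, 0]}, {"travel": [0, 0, 0], "angular": [0, 0, 0]}, {"travel": [0, 0, 0], "angular": [0, 0, 0]}, {"travel": [0, 0, 0], "angular": [0, 0, 0]}, {"travel": [0, 0, 0], "angular": [0, 0, 0]}, {"travel": [0, 0, 0], "angular": [0, 0, 0]}, {"travel": [0, 0, 0], "angular": [0, 0, 0]}, {"travel": [0, 0, 0], "angular": [0, 0, 0]}]' --hand 0.2 --force 35

```text
time: 16.7
eef_pos: [0.465, 0.019, 0.2322]
orientation: [1.634, 1.605, -0.9]
wrist_force: [-1.1, 0.0, 3.4]
opening: 0.0316
gripper_force: 34.4
```

```bash
python3 - <<'E'
from h import *
from kin import *
o=robot.get_obs(); x0=o['eef_pos']; print(x0,o['wrist_force'])
H=np.array([.4654,-.0143,.077]); a=np.array([1,-.017,0])
N=40; th=np.linspace(0,1.5,N+1)
X=[H+Ro.from_rotvec(a*t).apply(x0-H) for t in th]
D=np.diff(X,axis=0)*1e3
print((1.5/N)); print(D.round(1).tolist()); print(X[-1])
E
```

```text
[0.46496381 0.01904311 0.23216893] [-1.12011141  0.04715941  3.43365921]
0.0375
[[-0.1, -5.8, 1.1], [-0.1, -5.9, 0.9], [-0.1, -5.9, 0.7], [-0.1, -5.9, 0.5], [-0.1, -5.9, 0.3], [-0.1, -6.0, 0.0], [-0.1, -5.9, -0.2], [-0.1, -5.9, -0.4], [-0.1, -5.9, -0.6], [-0.1, -5.9, -0.9], [-0.1, -5.9, -1.1], [-0.1, -5.8, -1.3], [-0.1, -5.8, -1.5], [-0.1, -5.7, -1.7], [-0.1, -5.6, -1.9], [-0.1, -5.5, -2.2], [-0.1, -5.5, -2.4], [-0.1, -5.4, -2.6], [-0.1, -5.3, -2.8], [-0.1, -5.2, -3.0], [-0.1, -5.1, -3.1], [-0.1, -4.9, -3.3], [-0.1, -4.8, -3.5], [-0.1, -4.7, -3.7], [-0.1, -4.5, -3.9], [-0.1, -4.4, -4.0], [-0.1, -4.2, -4.2], [-0.1, -4.1, -4.4], [-0.1, -3.9, -4.5], [-0.1, -3.7, -4.6], [-0.1, -3.5, -4.8], [-0.1, -3.4, -4.9], [-0.1, -3.2, -5.0], [-0.1, -3.0, -5.1], [-0.0, -2.8, -5.3], [-0.0, -2.6, -5.4], [-0.0, -2.4, -5.5], [-0.0, -2.2, -5.5], [-0.0, -2.0, -5.6], [-0.0, -1.8, -5.7]]
[ 0.4618063  -0.16669301  0.12119057]
```

Emit:
send_rows --steps '[{"travel": [-0.0001, -0.0058, 0.0011], "angular": [0.0375, -0.0006, 0]}, {"travel": [-0.0001, -0.0059, 0.0009], "angular": [0.0375, -0.0006, 0]}, {"travel": [-0.0001, -0.0059, 0.0007], "angular": [0.0375, -0.0006, 0]}, {"travel": [-0.0001, -0.0059, 0.0005], "angular": [0.0375, -0.0006, 0]}, {"travel": [-0.0001, -0.0059, 0.0003], "angular": [0.0375, -0.0006, 0]}, {"travel": [-0.0001, -0.006, 0], "angular": [0.0375, -0.0006, 0]}]'

```text
time: 17.3
eef_pos: [0.4644, -0.0168, 0.2351]
orientation: [1.788, 1.759, -0.734]
wrist_force: [0.1, 1.6, 0.1]
opening: 0.0318
gripper_force: 33.9
```

```bash
python3 - <<'E'
import cv2,numpy as np
from h import *
o=robot.get_obs(); print(o['eef_pos'],o['wrist_force'])
a,_=snap('scene','s11'); b,_=snap('top','t11')
a=a[130:250,230:370,::-1]; b=b[170:270,245:365,::-1]
cv2.imwrite('pics/c11.png',np.hstack([cv2.resize(a,(420,360),interpolation=2),cv2.resize(b,(380,360),interpolation=2)]))
E
```

```text
[ 0.46437647 -0.01684601  0.23506085] [0.14694436 1.55686269 0.12041751]
```

View pics/c11.png

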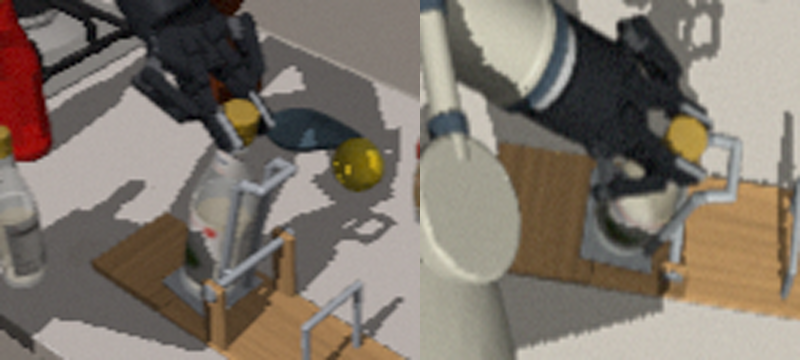

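The cradle and bottle are tipping together: cap at crop-left (240,120), foot plate rising at (190,290), small forces. Continuing.

Emit:
send_rows --steps '[{"travel": [-0.0001, -0.0059, -0.0002], "angular": [0.0375, -0.0006, 0]}, {"travel": [-0.0001, -0.0059, -0.0004], "angular": [0.0375, -0.0006, 0]}, {"travel": [-0.0001, -0.0059, -0.0006], "angular": [0.0375, -0.0006, 0]}, {"travel": [-0.0001, -0.0059, -0.0009], "angular": [0.0375, -0.0006, 0]}, {"travel": [-0.0001, -0.0059, -0.0011], "angular": [0.0375, -0.0006, 0]}, {"travel": [-0.0001, -0.0058, -0.0013], "angular": [0.0375, -0.0006, 0]}, {"travel": [-0.0001, -0.0058, -0.0015], "angular": [0.0375, -0.0006, 0]}, {"travel": [-0.0001, -0.0057, -0.0017], "angular": [0.0375, -0.0006, 0]}, {"travel": [-0.0001, -0.0056, -0.0019], "angular": [0.0375, -0.0006, 0]}, {"travel": [-0.0001, -0.0055, -0.0022], "angular": [0.0375, -0.0006, 0]}]'

```text
time: 18.4
eef_pos: [0.4633, -0.074, 0.2222]
orientation: [2.022, 1.994, -0.417]
wrist_force: [1.9, 2.0, -2.8]
opening: 0.0322
gripper_force: 34.3
```

Emit:
send_rows --steps '[{"travel": [-0.0001, -0.0055, -0.0024], "angular": [0.0375, -0.0006, 0]}, {"travel": [-0.0001, -0.0054, -0.0026], "angular": [0.0375, -0.0006, 0]}, {"travel": [-0.0001, -0.0053, -0.0028], "angular": [0.0375, -0.0006, 0]}, {"travel": [-0.0001, -0.0052, -0.003], "angular": [0.0375, -0.0006, 0]}, {"travel": [-0.0001, -0.0051, -0.0031], "angular": [0.0375, -0.0006, 0]}, {"travel": [-0.0001, -0.0049, -0.0033], "angular": [0.0375, -0.0006, 0]}, {"travel": [-0.0001, -0.0048, -0.0035], "angular": [0.0375, -0.0006, 0]}, {"travel": [-0.0001, -0.0047, -0.0037], "angular": [0.0375, -0.0006, 0]}, {"travel": [-0.0001, -0.0045, -0.0039], "angular": [0.0375, -0.0006, 0]}, {"travel": [-0.0001, -0.0044, -0.004], "angular": [0.0375, -0.0006, 0]}]'

```text
time: 19.4
eef_pos: [0.4622, -0.1235, 0.1897]
orientation: [2.229, 2.201, -0.034]
wrist_force: [1.6, 4.0, -3.0]
opening: 0.0317
gripper_force: 34.3
```

Emit:
send_rows --steps '[{"travel": [-0.0001, -0.0042, -0.0042], "angular": [0.0375, -0.0006, 0]}, {"travel": [-0.0001, -0.0041, -0.0044], "angular": [0.0375, -0.0006, 0]}, {"travel": [-0.0001, -0.0039, -0.0045], "angular": [0.0375, -0.0006, 0]}, {"travel": [-0.0001, -0.0037, -0.0046], "angular": [0.0375, -0.0006, 0]}, {"travel": [-0.0001, -0.0035, -0.0048], "angular": [0.0375, -0.0006, 0]}, {"travel": [-0.0001, -0.0034, -0.0049], "angular": [0.0375, -0.0006, 0]}, {"travel": [-0.0001, -0.0032, -0.005], "angular": [0.0375, -0.0006, 0]}, {"travel": [-0.0001, -0.003, -0.0051], "angular": [0.0375, -0.0006, 0]}, {"travel": [0, -0.0028, -0.0053], "angular": [0.0375, -0.0006, 0]}, {"travel": [0, -0.0026, -0.0054], "angular": [0.0375, -0.0006, 0]}]'

```text
time: 20.4
eef_pos: [0.4615, -0.1584, 0.1423]
orientation: [-2.039, -2.015, -0.357]
wrist_force: [1.3, 1.5, -1.5]
opening: 0.0314
gripper_force: 34.5
```

Emit:
send_rows --steps '[{"travel": [0, -0.0024, -0.0055], "angular": [0.0375, -0.0006, 0]}, {"travel": [0, -0.0022, -0.0055], "angular": [0.0375, -0.0006, 0]}, {"travel": [0, 0, 0], "angular": [0, 0, 0]}]'

```text
time: 20.7
eef_pos: [0.461, -0.1639, 0.1302]
orientation: [-1.997, -1.969, -0.425]
wrist_force: [1.6, 0.9, -1.4]
opening: 0.0316
gripper_force: 34.5
```

Emit:
send_rows --steps '[{"travel": [0, -0.001, -0.0028], "angular": [0.0188, -0.0003, 0]}, {"travel": [0, -0.001, -0.0028], "angular": [0.0188, -0.0003, 0]}, {"travel": [0, -0.0009, -0.0028], "angular": [0.0187, -0.0003, 0]}, {"travel": [0, -0.0009, -0.0028], "angular": [0.0187, -0.0003, 0]}, {"travel": [0, 0, 0], "angular": [0, 0, 0]}, {"travel": [0, 0, 0], "angular": [0, 0, 0]}]'

```text
time: 21.3
eef_pos: [0.4615, -0.167, 0.1206]
orientation: [-1.951, -1.929, -0.492]
wrist_force: [0.6, -0.6, -1.6]
opening: 0.0319
gripper_force: 34.9
```

```bash
python3 - <<'E'
import cv2,numpy as np
from h import *
o=robot.get_obs(); print(o['eef_pos'],o['wrist_force'])
a,_=snap('scene','s12'); b,_=snap('top','t12')
a=a[150:290,230:393,::-1]; b=b[170:290,275:405,::-1]
cv2.imwrite('pics/c12.png',np.hstack([cv2.resize(a,(420,360),interpolation=2),cv2.resize(b,(380,360),interpolation=2)]))
E
```

```text
[ 0.4615168  -0.16697418  0.1206065 ] [ 0.56287394 -0.56139433 -1.64101752]
```

View pics/c12.png

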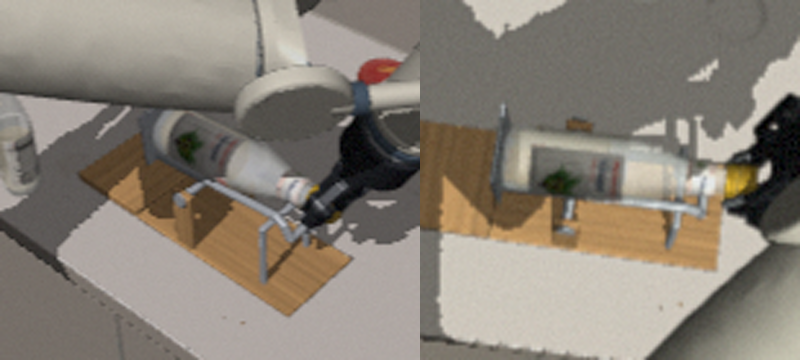

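The bottle lies in the cradle with its base against the foot plate (crop right (505,160)), and the rails are near the wire rest. A small downward load is still carried by the gripper, so I lower slightly more.

Emit:
send_rows --steps '[{"travel": [0, 0, -0.001], "angular": [0.007, 0, 0]}, {"travel": [0, 0, -0.001], "angular": [0.007, 0, 0]}, {"travel": [0, 0, 0], "angular": [0, 0, 0]}, {"travel": [0, 0, 0], "angular": [0, 0, 0]}]'

```text
time: 21.8
eef_pos: [0.4616, -0.167, 0.1188]
orientation: [-1.943, -1.921, -0.505]
wrist_force: [2.1, -1.3, -1.2]
opening: 0.0317
gripper_force: 35.2
```

Emit:
send_rows --steps '[{"travel": [0, 0, -0.001], "angular": [0.007, 0, 0]}, {"travel": [0, 0, -0.001], "angular": [0.007, 0, 0]}, {"travel": [0, 0, 0], "angular": [0, 0, 0]}, {"travel": [0, 0, 0], "angular": [0, 0, 0]}]'

```text
time: 22.2
eef_pos: [0.4617, -0.167, 0.1169]
orientation: [-1.934, -1.913, -0.517]
wrist_force: [3.6, -2.7, 0.8]
opening: 0.0317
gripper_force: 35.2
```

Emit:
send_rows --steps '[{"travel": [0, 0, 0], "angular": [0, 0, 0]}, {"travel": [0, 0, 0], "angular": [0, 0, 0]}, {"travel": [0, 0, 0], "angular": [0, 0, 0]}, {"travel": [0, 0, 0], "angular": [0, 0, 0]}, {"travel": [0, 0, 0], "angular": [0, 0, 0]}, {"travel": [0, 0, 0], "angular": [0, 0, 0]}, {"travel": [0, -0.003, 0.005], "angular": [0, 0, 0]}, {"travel": [0, -0.01, 0.018], "angular": [0, 0, 0]}, {"travel": [0, -0.01, 0.025], "angular": [0, 0, 0]}, {"travel": [0, -0.005, 0.03], "angular": [0, 0, 0]}]' --hand 1

```text
time: 23.2
eef_pos: [0.4611, -0.1953, 0.195]
orientation: [-1.934, -1.91, -0.516]
wrist_force: [0.2, -0.6, 0.5]
opening: 0.0858
gripper_force: 0.0
```

Emit:
send_rows --steps '[{"travel": [0, 0, 0.04], "angular": [0, 0, 0]}, {"travel": [0, 0, 0.04], "angular": [0, 0, 0]}, {"travel": [0, 0, 0], "angular": [0, 0, 0]}, {"travel": [0, 0, 0], "angular": [0, 0, 0]}, {"travel": [0, 0, 0], "angular": [0, 0, 0]}]'

```text
time: 23.7
eef_pos: [0.4613, -0.1948, 0.2736]
orientation: [-1.933, -1.911, -0.516]
wrist_force: [-0.1, -0.4, -0.9]
opening: 0.0854
gripper_force: 0.0
```

```bash
python3 - <<'E'
import cv2,numpy as np
from h import *
a,_=snap('scene','s13'); b,D=snap('top','t13')
K,R,t=cal('top'); v,u=np.mgrid[:400,:640]
P=(np.stack([u,v,np.ones_like(u)],-1)@np.linalg.inv(K).T*D[...,None]-t)@R
for y0,y1 in((-.04,.03),(-.2,-.17),(-.19,-.15)):
    q=P[(abs(P[...,0]-.465)<.05)&(P[...,1]>y0)&(P[...,1]<y1)&(P[...,2]>.1)&(P[...,2]<.2)]; print(len(q),q.max(0).round(4) if len(q) else '', np.median(q,0) if len(q) else '')
c=P[(abs(P[...,0]-.465)<.032)&(P[...,1]>-.045)&(P[...,1]<.035)&(P[...,2]>.12)&(P[...,2]<.17)]
from scipy.optimize import least_squares
g=lambda p:np.hypot(c[:,0]-p[0]-p[3]*c[:,1],c[:,2]-p[1]-p[2]*c[:,1])-.031
s=least_squares(g,[.465,.116,0,0],loss='soft_l1',f_scale=.001); print('axis x,z at y=0; slopes z,x',s.x.round(4),np.median(abs(s.fun)))
a=a[150:290,230:393,::-1]; b=b[170:290,275:405,::-1]
cv2.imwrite('pics/c13.png',np.hstack([cv2.resize(a,(420,360),interpolation=2),cv2.resize(b,(380,360),interpolation=2)]))
E
```

```text
565 [0.496  0.03   0.1538] [ 0.45810028 -0.00538293  0.14151436]
74 [ 0.4799 -0.1702  0.1502] [ 0.45829632 -0.17786173  0.14170115]
160 [ 0.4799 -0.1502  0.1502] [ 0.4592471  -0.16896732  0.14019652]
axis x,z at y=0; slopes z,x [ 0.4668  0.1151 -0.083   0.0171] 0.0013575483770477976
```

View pics/c13.png

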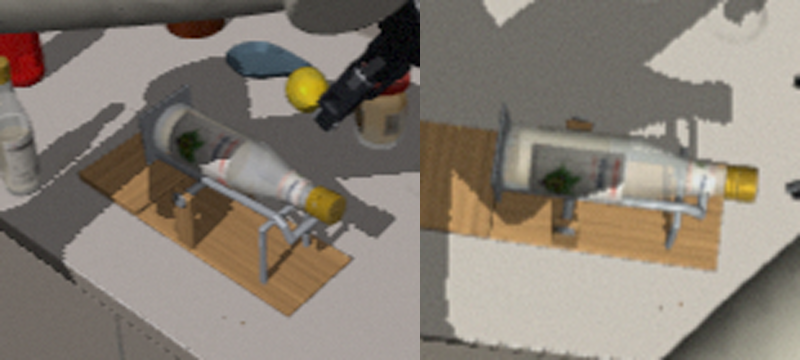

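```bash
python3 - <<'E'
from h import *
for n,f in(('top','t13'),('scene','s13')):
    D=np.load(f'pics/{f}.npy'); K,R,t=cal(n); v,u=np.mgrid[:400,:640]
    P=(np.stack([u,v,np.ones_like(u)],-1)@np.linalg.inv(K).T*D[...,None]-t)@R
    q=P[(abs(P[...,0]-.463)<.012)&(P[...,1]<-.15)&(P[...,1]>-.22)&(P[...,2]>.11)&(P[...,2]<.16)]
    print(n,len(q),np.sort(q[:,1])[:5].round(4),'expected -0.182')
E
```

```text
top 119 [-0.1862 -0.1857 -0.1854 -0.185  -0.1849] expected -0.182
scene 128 [-0.1872 -0.1867 -0.1858 -0.1855 -0.1854] expected -0.182
```

The bottle end is within about 4 mm of the expected place (limit 15 mm). The cradle is down and nothing is touched, so I hand in.

```bash
python3 -c "
from plant import robot
print(robot.finish_job())"
```

```text
the job is handed in; nothing more can be done
None
```

I handed the job in at about 24 s: the cradle is down, the bottle is on its side in it about 4 mm from its place, the gripper is clear, and no verdict came back. My first slide, by the cap, left the base behind and leaned the bottle about 0.27 rad, so I stood it up again and pushed low on the body.

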